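Complete the fitter's kit from the stock rack

ROBOT

A 6-joint arm with a two-finger parallel gripper is mounted at the origin on the work surface. World frame = base frame: x ahead of the robot, y to its left, z up, the work surface at z = 0. Lengths are in m, angles in rad, forces in N, time in s.
With the tool pointing down it reaches from about 0.425 to 0.95 m from the base axis. Payload 3.5 kg.
Tool frame: the origin (TCP) lies on the centre line of the jaws, within the pads' length; the fingertips stand 11 mm ahead of it and the grasp point (between the pads) lies 8 mm behind it; z points along the fingers, y is the line along which they close (so a half turn about z gives the same grasp; the last joint's range is limited). The gripper opens to 85 mm and grips with 20 to 120 N. Pads are 22 mm wide; open, the fingers measure 114 mm over their backs; the gripper's body (76 mm by 85 mm) begins 54 mm behind the grasp point. The pads swing forward as they close: fully open they stand 13 mm farther back than shut.
Start: joints at [-1.389, 0.286, 1.577, -0, 1.279, -0.15], TCP at [0.22, -0.638, 0.242] pointing down, gripper open.
Joint ranges: [-2.77, 2.77], [-0.9, 2.22], [0.21, 2.48], [-1.53, 4.67], [0.24, 2.81], [-2.84, 2.84]. Speed limits (rad/s): [2.79, 2.79, 3.14, 3.14, 3.14, 3.14].

INTERFACE

Orientations are given as a unit quaternion [x, y, z, w].
In Python, from plant import ctrl gives the robot as it stands.
- The arm moves only by the tool step_arm, never from a script. Its argument "motion" is a list of rows, each an object with "offset": the shift along the tool's x, y, z in m, a list of three; "twist": the turn about the tool's z in degrees. A call has 1 to 12 rows; each row is the pose to reach, as a shift and turn from the pose commanded when the call began, along the tool's axes at that moment; what a row does not reach only later rows make up. A row lasts 1/10 s, in which the tool goes at most 50 mm and 8.59 degrees, less where a joint would pass 70% of its speed; a pose out of reach is approached as far as the arm can. A call with a gripper value outside its range is refused whole. "gripper" is the finger opening in m, from 0 to 0.0854, set as the call begins (left out, the last holds). The fingers move at their own pace and stop on an object; "grip_force" is the grip in N (left out, the last holds). Time passes only in rows, so rows that repeat a pose let the fingers close. It gives the time, the measured TCP pose, the force, the opening and the grip force at its end, in the units of the state.
- ctrl.get_state(): the state, without advancing time (a new reading comes with each control period).
- ctrl.read_camera(name): name is "side" or "top"; returns the picture (420x560x3 uint8, blue, green, red); there is no depth.
- ctrl.calibration(name): a dict with "fx", "fy", "cx", "cy" (pixels), "cam_to_world" (4x4, takes a point from camera to world coordinates). Camera axes: x right, y up, looking along -z (the intrinsics and any distortion apply to the point x, -y, -z); pixel columns grow to the right and rows downward; lengths in m; the calibration is good to about 2 mm. A picture is of the moment at which its call begins. calibration takes no time and is no camera call.
- ctrl.sign_off(): hands the job in; it is judged then, once.
The state is a dict: "time": time; "qpos": joint angles; "dq": joint speeds; "joint_efforts": joint torques, N m; "eef_pos": TCP position; "tcp_rot": TCP orientation; "contact_force": force on the tool from outside, world axes, zero at the start; "wrist_torque": the same for the moment, N m; "opening": opening from 0.0 (shut) to 1.0 (fully open); "finger_force": force on a finger pad.
Only numpy, scipy, OpenCV 4.12 (cv2) and the standard library are available. Lean on these libraries where they do the work, as an engineer would, in place of code of your own. Each camera call takes 0.05 s, during which the arm holds its last target. There are 200 camera calls.

TASK

Complete the kit in the grey tray so that it holds exactly one yellow bracket, one red cover and one steel shaft, each standing upright on the tray floor: one of the three is already in there, so fetch only the two types that are missing from the bays under the light bar. Leave the remaining stock standing where it is in its bays and do not disturb the jar, the brass plug or the wrench; do not drop the parts or knock them over.

Things in the scene. Friction and masses are not known exactly. Their poses are not given: they have to be found in the camera images.
- bracket_a: yellow painted angle bracket, one of two alike: foot plate 54 (x) x 44 (y) x 8 mm, and on it along the -y edge an upright plate 42 mm long in x, 10 mm thick in y (centred at y = -17 mm), its top 55 mm above the underside; 170 g. Origin: centre of the underside of the foot, z up. Its upright plate, 10 mm thick, is the place to grip. Starts upright either in the kit tray or in any one of the rack's five bays.
- bracket_b: yellow painted angle bracket, one of two alike: foot plate 54 (x) x 44 (y) x 8 mm, and on it along the -y edge an upright plate 42 mm long in x, 10 mm thick in y (centred at y = -17 mm), its top 55 mm above the underside; 170 g. Origin: centre of the underside of the foot, z up. Its upright plate, 10 mm thick, is the place to grip. Starts upright either in the kit tray or in any one of the rack's five bays.
- cover_a: red round bearing cover, one of two alike: flange 58 mm diameter x 10 mm, above it a solid round cap 40 mm diameter, top 52 mm above the underside; 200 g. Origin: centre of the underside, z up along its axis. Starts upright either in the kit tray or in any one of the rack's five bays.
- cover_b: red round bearing cover, one of two alike: flange 58 mm diameter x 10 mm, above it a solid round cap 40 mm diameter, top 52 mm above the underside; 200 g. Origin: centre of the underside, z up along its axis. Starts upright either in the kit tray or in any one of the rack's five bays.
- shaft_a: bare steel flanged stub shaft, one of two alike, standing on its flange: flange 46 mm diameter x 12 mm, above it a round shank 22 mm diameter, top 55 mm above the underside; 220 g. Origin: centre of the underside, z up along its axis. Starts upright either in the kit tray or in any one of the rack's five bays.
- shaft_b: bare steel flanged stub shaft, one of two alike, standing on its flange: flange 46 mm diameter x 12 mm, above it a round shank 22 mm diameter, top 55 mm above the underside; 220 g. Origin: centre of the underside, z up along its axis. Starts upright either in the kit tray or in any one of the rack's five bays.
- rack: fixed blue stock rack; origin on the bench below the middle of its row of bays, x towards its back (away from the robot), z up. Base board 550 (y) x 140 (x -55 to 85) mm, top 6 mm high. Bay centres: x = 0, y = -210, -105, 0, 105, 210 mm; thin dividers midway between, and a rear lip, rise to 22 mm; front open. Each bay holds one part, within 10 mm of its centre, yaw within 25 degrees of the rack's
- light_bar (a point): centre of the underside of the rack's fixed LED light bar, 550 mm long (y), 50 mm deep: it spans rack x = -25 to 25 mm, 283 to 307 mm above the bench, right over all bays. So parts are reached with the tool leaning 22 to 40 degrees, its body to the rack's front (-x). Bar posts: at x = 60 to 80, y = +-268 mm, 310 mm high, 14 mm arms forward at the top
- tray: fixed shallow grey kit tray, black rubber floor 6 mm above the bench, outside 150 (x) x 290 (y) x 24 mm high, walls 5 mm, no compartments; origin on the bench at its centre, x away from the robot, y along its long side, z up. At the start one part stands in it on its long centre line, within 65 mm of the middle
- pot: red jar with yellow lid, 52 mm diameter, 85 mm high, standing on the bench in front of the rack, bystander. Origin: centre of its underside, z up
- plug: brass threaded plug, 40 mm diameter, 34 mm high, standing on the bench in front of the rack, bystander. Origin: centre of its underside, z up
- wrench: open-end wrench, 160 mm long, lying on the bench on the robot's side of the tray, bystander, low (under 15 mm). Origin near its middle, long axis x

How it is judged:
By the outcome, as a careful person would: the job done as asked, in the order asked, and still so for the second after the job is handed in, with the robot touching nothing.
It also fails if it takes over 69 s, if anything falls off the work surface, if the arm or the gripper's body presses on something with over 40 N, if the wrist force passes 120 N, or if a joint passes its speed limit or range.

## Working session

There is one attempt and no reset: what is moved stays moved. The work goes in short steps, Python scripts to look and compute and a tool call to move; the robot and the scene stay as the last step left them, time stands still between calls to the robot, and variables do not carry over. Pictures are saved under pics/ and viewed, at most 10 in all, crops included, and the job is handed in when it is done.

Besides the shell and the picture viewer there is one more tool, called after ">>>" as name([rows], argument=value, ...), one row to a line, values as JSON. step_arm: Moves the arm, as the interface text tells. Its arguments: {"type":"object","properties":{"motion":{"type":"array"},"gripper":{"type":"number"},"grip_force":{"type":"number"}},"required":["motion"]}

```bash
ls; mkdir -p pics; python3 - <<'E'
from plant import ctrl
import cv2
for n in("top","side"):
    cv2.imwrite(f"pics/{n}0.png",ctrl.read_camera(n)); c=ctrl.calibration(n); print(n,c)
print(ctrl.get_state())
E
```

```text
pics
top {'fx': 446.59580658456827, 'fy': 446.59580658456827, 'cx': 281.051462765385, 'cy': 210.244761163926, 'cam_to_world': array([[-0.02352975,  0.9896562 , -0.14151666,  0.3499656 ],
       [-0.9995207 , -0.02613666, -0.01659052,  0.00917203],
       [-0.02011769,  0.14105846,  0.98979684,  1.40426007],
       [ 0.        ,  0.        ,  0.        ,  1.        ]])}
side {'fx': 536.0407143356151, 'fy': 536.0407143356151, 'cx': 280.70748025454634, 'cy': 207.35740948630138, 'cam_to_world': array([[-0.95111987,  0.23052774, -0.20549441,  0.26142655],
       [-0.30854114, -0.68097141,  0.66413877,  0.920973  ],
       [ 0.01316659,  0.69507906,  0.71881273,  1.13592635],
       [ 0.        ,  0.        ,  0.        ,  1.        ]])}
{'time': 0.1, 'qpos': array([-1.38899902e+00,  2.87118524e-01,  1.57801347e+00,  5.39630464e-06,
        1.27861244e+00, -1.49985413e-01]), 'dq': array([-9.50554676e-04, -1.59324398e-03, -1.68565377e-03, -1.04463846e-03,
        9.78745368e-04,  7.10684828e-05]), 'joint_efforts': array([ 7.14792550e-04, -4.07296443e+01, -2.93695968e+01, -1.02808899e-04,
        3.44017666e-03,  7.92074758e-06]), 'eef_pos': array([ 0.21980216, -0.63761183,  0.24106712]), 'tcp_rot': array([ 9.86271113e-01,  1.65130655e-01, -1.45297115e-05, -1.07579599e-03]), 'contact_force': array([ 0.24302283, -0.4088312 ,  0.22329653]), 'wrist_torque': array([0.01766776, 0.05903303, 0.00933787]), 'finger_force': 0.0, 'opening': 0.9995339011977888}
```

View pics/top0.png

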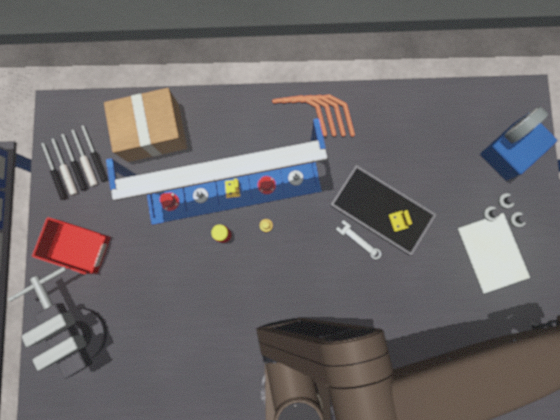

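View pics/side0.png

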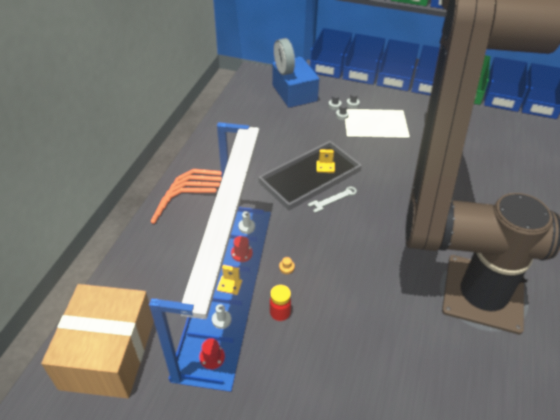

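The tray holds the yellow bracket (top ~400,220), so a cover and a shaft are missing. The bays in the top view, left to right: red (168,201), shaft (200,195), bracket (232,188), red (266,184), shaft (296,178). The jar is at (220,233) and the plug at (266,226). I'll take a closer look at these.

```bash
python3 - <<'E'
import cv2
t=cv2.imread("pics/top0.png")[130:270,130:450]; s=cv2.imread("pics/side0.png")[110:400,150:370]
cv2.imwrite("pics/topc.png",cv2.resize(t,None,fx=2.5,fy=2.5,interpolation=cv2.INTER_CUBIC))
cv2.imwrite("pics/sidec.png",cv2.resize(s,None,fx=2,fy=2,interpolation=cv2.INTER_CUBIC))
E
```

```text
(no output)
```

View pics/topc.png

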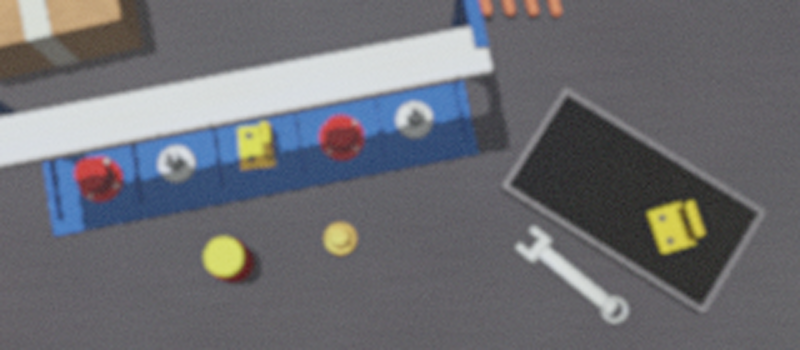

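View pics/sidec.png

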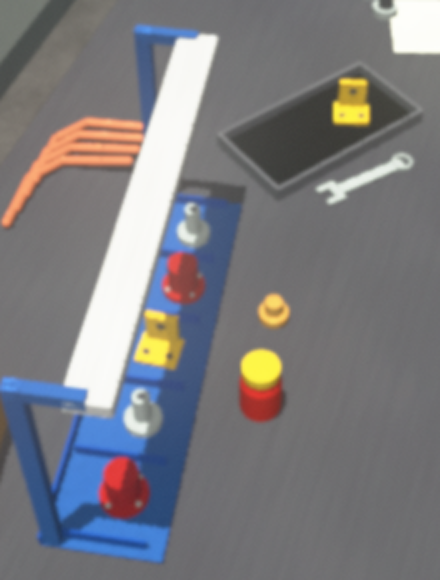

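The top crop shows the target cover flange at about (342,138), the shaft flange at (414,119), the rack front corners at (55,234) and (478,152), and the tray corners at (566,90), (764,212), (703,310) and (504,186). In the side crop the shaft flange is at (194,231), its top at (192,208), and the cover flange at (183,284).

```bash
cat > h.py <<'E'
import numpy as np
from plant import ctrl
from scipy.spatial.transform import Rotation as R
C={n:ctrl.calibration(n) for n in("top","side")}
def ray(n,u,v):
    c=C[n];T=c["cam_to_world"]
    return T[:3,3],T[:3,:3]@np.array([(u-c["cx"])/c["fx"],-(v-c["cy"])/c["fy"],-1])
def at(n,u,v,z):
    o,d=ray(n,u,v); return o+d*(z-o[2])/d[2]
def proj(n,p):
    c=C[n];T=c["cam_to_world"];q=T[:3,:3].T@(np.asarray(p)-T[:3,3]);return c["cx"]-c["fx"]*q[0]/q[2],c["cy"]+c["fy"]*q[1]/q[2]
tc=lambda u,v:(u/2.5+129.7,v/2.5+129.7)
sc=lambda u,v:(u/2+149.75,v/2+109.75)
E
python3 - <<'E'
from h import *
np.set_printoptions(precision=4,suppress=True)
a=at("top",*tc(55,234),.006);b=at("top",*tc(478,152),.006)
print("rackfront",a,b,np.linalg.norm(a-b)); d=(a-b)/np.linalg.norm(a-b); yaw=np.arctan2(-d[0],d[1]);X=np.array([np.cos(yaw),np.sin(yaw),0]);print("yaw",np.degrees(yaw))
m=(a+b)/2+X*.055
for k in(-210,-105,0,105,210):print(k,m+d*k/1e3)
print("cover",at("top",*tc(342,138),.016),at("side",*sc(183,284),.016))
print("shaft",at("top",*tc(414,119),.018),at("side",*sc(194,231),.018),"top",at("side",*sc(192,208),.061))
print("plug",at("top",*tc(340,238),.034),"pot",at("top",*tc(226,257),.085))
t=[at("top",*tc(*p),.024) for p in((566,90),(764,212),(703,310),(504,186))]
print("tray",np.array(t),np.mean(t,0))
print("bracket tray",at("top",*tc(675,228),.014))
E
```

```text
rackfront [0.5189 0.4434 0.006 ] [ 0.6099 -0.0955  0.006 ] 0.5465093831999563
yaw 9.581003038115679
-210 [ 0.6536 -0.024   0.006 ]
-105 [0.6361 0.0796 0.006 ]
0 [0.6186 0.1831 0.006 ]
105 [0.6012 0.2867 0.006 ]
210 [0.5837 0.3902 0.006 ]
cover [0.6308 0.0766 0.016 ] [0.6308 0.0781 0.016 ]
shaft [ 0.6523 -0.0152  0.018 ] [ 0.6498 -0.0149  0.018 ] top [ 0.6524 -0.018   0.061 ]
plug [0.5014 0.0806 0.034 ] pot [0.4766 0.214  0.085 ]
tray [[ 0.683  -0.2079  0.024 ]
 [ 0.5214 -0.4449  0.024 ]
 [ 0.4024 -0.3621  0.024 ]
 [ 0.5625 -0.125   0.024 ]] [ 0.5424 -0.285   0.024 ]
bracket tray [ 0.5054 -0.3366  0.014 ]
```

>>> step_arm([
  {"offset":[0,0,-0.02],"twist":[0,0,5]},
])

```text
invalid input at $.motion[0].twist: expected a number
```

The interface gives no direct tilt, so I'll see how the arm settles when it is sent past its reach, high up and in rack heading. I'm moving above the rack front first.

>>> step_arm([
  {"offset":[0,0,-0.05],"twist":0},
  {"offset":[0,0,-0.1],"twist":0},
  {"offset":[0,0,-0.15],"twist":0},
  {"offset":[0,0,-0.2],"twist":0},
  {"offset":[0.6,-0.56,-0.25],"twist":9.4},
  {"offset":[0.6,-0.56,-0.25],"twist":9.4},
  {"offset":[0.6,-0.56,-0.25],"twist":9.4},
  {"offset":[0.6,-0.56,-0.25],"twist":9.4},
  {"offset":[0.6,-0.56,-0.25],"twist":9.4},
  {"offset":[0.6,-0.56,-0.25],"twist":9.4},
  {"offset":[0.6,-0.56,-0.25],"twist":9.4},
  {"offset":[0.6,-0.56,-0.25],"twist":9.4},
], gripper=0.06)

```text
time: 1.3
eef_pos: [0.4075, -0.2835, 0.4663]
tcp_rot: [0.997, 0.084, -0.0, -0.0]
contact_force: [0.3, 0.1, -0.4]
opening: 0.699
finger_force: 0.0
```

>>> step_arm([
  {"offset":[0.25,-0.35,-0.03],"twist":0},
  {"offset":[0.25,-0.35,-0.03],"twist":0},
  {"offset":[0.25,-0.35,-0.03],"twist":0},
  {"offset":[0.25,-0.35,-0.03],"twist":0},
  {"offset":[0.25,-0.35,-0.03],"twist":0},
  {"offset":[0.25,-0.35,-0.03],"twist":0},
  {"offset":[0.25,-0.35,-0.03],"twist":0},
  {"offset":[0.25,-0.35,-0.03],"twist":0},
  {"offset":[0.25,-0.35,-0.03],"twist":0},
  {"offset":[0.25,-0.35,-0.03],"twist":0},
  {"offset":[0.25,-0.35,-0.03],"twist":0},
  {"offset":[0.25,-0.35,-0.03],"twist":0},
])

```text
time: 2.5
eef_pos: [0.5949, 0.1005, 0.4963]
tcp_rot: [0.997, 0.083, -0.0, 0.0]
contact_force: [0.5, -0.6, 0.9]
opening: 0.704
finger_force: 0.0
```

>>> step_arm([
  {"offset":[0.5,0,-0.05],"twist":0},
  {"offset":[0.5,0,-0.05],"twist":0},
  {"offset":[0.5,0,-0.05],"twist":0},
  {"offset":[0.5,0,-0.05],"twist":0},
  {"offset":[0.5,0,-0.05],"twist":0},
  {"offset":[0.5,0,-0.05],"twist":0},
  {"offset":[0.5,0,-0.05],"twist":0},
])

```text
time: 3.2
eef_pos: [0.8742, 0.1454, 0.5001]
tcp_rot: [0.997, 0.082, 0.008, -0.001]
contact_force: [-4.1, 0.1, 4.3]
opening: 0.702
finger_force: 0.0
```

```bash
python3 - <<'E'
from h import *
s=ctrl.get_state();print(s['qpos'],s['eef_pos'],R.from_quat(s['tcp_rot']).as_matrix().round(3))
E
```

```text
[0.05004096 0.91558508 0.20972051 0.00252414 2.00101999 1.45704417] [0.87422464 0.14535743 0.50006141] [[ 0.986  0.164  0.015]
 [ 0.164 -0.986  0.003]
 [ 0.015 -0.001 -1.   ]]
```

A slight tilt is appearing as the elbow reaches its limit, so I'll keep going.

>>> step_arm([
  {"offset":[0.3,0,0],"twist":0},
  {"offset":[0.3,0,0],"twist":0},
  {"offset":[0.3,0,0],"twist":0},
  {"offset":[0.3,0,0],"twist":0},
  {"offset":[0.3,0,0],"twist":0},
  {"offset":[0.3,0,0],"twist":0},
])

```text
time: 3.8
eef_pos: [0.9176, 0.1555, 0.4312]
tcp_rot: [0.996, 0.084, 0.026, -0.002]
contact_force: [-0.4, 1.0, 0.6]
opening: 0.702
finger_force: 0.0
```

```bash
python3 - <<'E'
from h import *
s=ctrl.get_state();print(s['qpos'],s['eef_pos'],R.from_quat(s['tcp_rot']).as_matrix().round(3))
E
```

```text
[0.05776168 0.99222075 0.21070643 0.00592418 1.88598214 1.46286208] [0.91760612 0.15547448 0.4312461 ] [[ 0.985  0.167  0.052]
 [ 0.167 -0.986  0.009]
 [ 0.053  0.    -0.999]]
```

>>> step_arm([
  {"offset":[-0.15,0,-0.05],"twist":0},
  {"offset":[-0.15,0,-0.05],"twist":0},
  {"offset":[-0.15,0,-0.05],"twist":0},
  {"offset":[-0.15,0,-0.05],"twist":0},
  {"offset":[-0.15,0,-0.05],"twist":0},
])

```text
time: 4.3
eef_pos: [0.7628, 0.1302, 0.4783]
tcp_rot: [0.996, 0.084, 0.028, -0.002]
contact_force: [0.4, 0.2, 2.0]
opening: 0.704
finger_force: 0.0
```

```bash
python3 - <<'E'
from h import *
s=ctrl.get_state();print(s['qpos'],s['eef_pos'],R.from_quat(s['tcp_rot']).as_matrix().round(3))
E
```

```text
[0.03627128 0.4325077  0.97321125 0.00675131 1.68028192 1.43964728] [0.76280372 0.13024666 0.47833911] [[ 0.984  0.168  0.055]
 [ 0.167 -0.986  0.009]
 [ 0.056  0.001 -0.998]]
```

Tilt persists after an over-reach, and it leans the right way (fingertips away from the robot). I'll push outward and upward along the arm's stretch line to build up the lean.

>>> step_arm([
  {"offset":[0.6,0,-0.3],"twist":0},
  {"offset":[0.6,0,-0.3],"twist":0},
  {"offset":[0.6,0,-0.3],"twist":0},
  {"offset":[0.6,0,-0.3],"twist":0},
  {"offset":[0.6,0,-0.3],"twist":0},
  {"offset":[0.6,0,-0.3],"twist":0},
  {"offset":[0.6,0,-0.3],"twist":0},
  {"offset":[0.6,0,-0.3],"twist":0},
])

```text
time: 5.1
eef_pos: [0.8732, 0.1479, 0.53]
tcp_rot: [0.996, 0.084, 0.042, -0.003]
contact_force: [-0.8, -0.2, 0.2]
opening: 0.704
finger_force: 0.0
```

>>> step_arm([
  {"offset":[0.6,0,-0.3],"twist":0},
  {"offset":[0.6,0,-0.3],"twist":0},
  {"offset":[0.6,0,-0.3],"twist":0},
  {"offset":[0.6,0,-0.3],"twist":0},
])

```text
time: 5.5
eef_pos: [0.8795, 0.1488, 0.5303]
tcp_rot: [0.995, 0.084, 0.055, -0.005]
contact_force: [0.4, 0.4, 0.4]
opening: 0.704
finger_force: 0.0
```

```bash
python3 - <<'E'
from h import *
s=ctrl.get_state();print(s['qpos'],s['eef_pos'],R.from_quat(s['tcp_rot']).as_matrix().round(3))
E
```

```text
[0.05078551 0.88225515 0.20999639 0.01366814 1.93912903 1.45944712] [0.87953008 0.14877857 0.53029491] [[ 0.98   0.167  0.109]
 [ 0.166 -0.986  0.018]
 [ 0.111  0.    -0.994]]
```

>>> step_arm([
  {"offset":[0.6,0,-0.3],"twist":0},
  {"offset":[0.6,0,-0.3],"twist":0},
  {"offset":[0.6,0,-0.3],"twist":0},
  {"offset":[0.6,0,-0.3],"twist":0},
  {"offset":[0.6,0,-0.3],"twist":0},
  {"offset":[0.6,0,-0.3],"twist":0},
  {"offset":[0.6,0,-0.3],"twist":0},
  {"offset":[0.6,0,-0.3],"twist":0},
  {"offset":[0.6,0,-0.3],"twist":0},
  {"offset":[0.6,0,-0.3],"twist":0},
  {"offset":[0.6,0,-0.3],"twist":0},
  {"offset":[0.6,0,-0.3],"twist":0},
])

```text
time: 6.7
eef_pos: [0.8813, 0.1491, 0.5388]
tcp_rot: [0.994, 0.084, 0.069, -0.006]
contact_force: [-0.1, -0.0, 0.4]
opening: 0.7
finger_force: 0.0
```

>>> step_arm([
  {"offset":[0.6,0,-0.3],"twist":0},
  {"offset":[0.6,0,-0.3],"twist":0},
])

```text
time: 6.9
eef_pos: [0.8847, 0.1497, 0.5461]
tcp_rot: [0.993, 0.083, 0.085, -0.007]
contact_force: [0.4, -0.0, 0.6]
opening: 0.705
finger_force: 0.0
```

>>> step_arm([
  {"offset":[0.6,0,-0.3],"twist":0},
  {"offset":[0.6,0,-0.3],"twist":0},
])

```text
time: 7.1
eef_pos: [0.8868, 0.1501, 0.5551]
tcp_rot: [0.992, 0.083, 0.099, -0.008]
contact_force: [0.1, -0.8, 0.4]
opening: 0.701
finger_force: 0.0
```

Each call adds about 1.7° of lean (11.4° now), so I'll repeat it.

>>> step_arm([
  {"offset":[0.6,0,-0.12],"twist":0},
  {"offset":[0.6,0,-0.12],"twist":0},
])

```text
time: 7.3
eef_pos: [0.9008, 0.1525, 0.5452]
tcp_rot: [0.99, 0.083, 0.114, -0.009]
contact_force: [-0.7, -0.5, -0.2]
opening: 0.702
finger_force: 0.0
```

>>> step_arm([
  {"offset":[0.6,0,-0.12],"twist":0},
  {"offset":[0.6,0,-0.12],"twist":0},
])

```text
time: 7.5
eef_pos: [0.9133, 0.1545, 0.5363]
tcp_rot: [0.988, 0.083, 0.127, -0.011]
contact_force: [0.0, -0.5, 0.6]
opening: 0.704
finger_force: 0.0
```

>>> step_arm([
  {"offset":[0.6,0,-0.12],"twist":0},
  {"offset":[0.6,0,-0.12],"twist":0},
])

```text
time: 7.7
eef_pos: [0.9236, 0.1563, 0.5332]
tcp_rot: [0.986, 0.083, 0.143, -0.012]
contact_force: [0.6, 0.6, -0.1]
opening: 0.7
finger_force: 0.0
```

>>> step_arm([
  {"offset":[0.6,0,-0.1],"twist":0},
  {"offset":[0.6,0,-0.1],"twist":0},
])

```text
time: 7.9
eef_pos: [0.9337, 0.158, 0.5305]
tcp_rot: [0.984, 0.083, 0.159, -0.013]
contact_force: [-1.4, 0.2, -0.6]
opening: 0.702
finger_force: 0.0
```

>>> step_arm([
  {"offset":[0.6,0,-0.1],"twist":0},
  {"offset":[0.6,0,-0.1],"twist":0},
])

```text
time: 8.1
eef_pos: [0.9422, 0.1595, 0.5299]
tcp_rot: [0.981, 0.082, 0.174, -0.015]
contact_force: [0.4, 0.3, -0.6]
opening: 0.704
finger_force: 0.0
```

>>> step_arm([
  {"offset":[0.6,0,-0.1],"twist":0},
  {"offset":[0.6,0,-0.1],"twist":0},
])

```text
time: 8.3
eef_pos: [0.9492, 0.1607, 0.5325]
tcp_rot: [0.978, 0.082, 0.19, -0.016]
contact_force: [-0.3, 0.3, -0.1]
opening: 0.7
finger_force: 0.0
```

```bash
python3 - <<'E'
from h import *
s=ctrl.get_state();print(s['qpos'],s['eef_pos'],R.from_quat(s['tcp_rot']).as_matrix().round(3))
E
```

```text
[0.05195115 0.89756734 0.2107197  0.04326365 1.65282939 1.46683129] [0.94921869 0.16067946 0.53246784] [[ 0.915  0.167  0.368]
 [ 0.155 -0.986  0.062]
 [ 0.373  0.    -0.928]]
```

>>> step_arm([
  {"offset":[0.6,0,-0.05],"twist":0},
  {"offset":[0.6,0,-0.05],"twist":0},
])

```text
time: 8.5
eef_pos: [0.9586, 0.1623, 0.5311]
tcp_rot: [0.975, 0.082, 0.205, -0.017]
contact_force: [1.2, -0.2, 0.3]
opening: 0.698
finger_force: 0.0
```

>>> step_arm([
  {"offset":[0.6,0,-0.05],"twist":0},
  {"offset":[0.6,0,-0.05],"twist":0},
])

```text
time: 8.7
eef_pos: [0.9665, 0.1636, 0.5315]
tcp_rot: [0.972, 0.082, 0.22, -0.018]
contact_force: [-0.3, -0.6, 0.2]
opening: 0.706
finger_force: 0.0
```

>>> step_arm([
  {"offset":[0.6,0,-0.05],"twist":0},
  {"offset":[0.6,0,-0.05],"twist":0},
])

```text
time: 8.9
eef_pos: [0.9726, 0.1646, 0.5361]
tcp_rot: [0.968, 0.081, 0.235, -0.02]
contact_force: [-0.4, 0.3, 0.8]
opening: 0.706
finger_force: 0.0
```

>>> step_arm([
  {"offset":[0.6,0,-0.05],"twist":0},
  {"offset":[0.6,0,-0.05],"twist":0},
])

```text
time: 9.1
eef_pos: [0.9774, 0.1655, 0.5428]
tcp_rot: [0.964, 0.081, 0.251, -0.021]
contact_force: [-0.6, 0.1, -0.3]
opening: 0.701
finger_force: 0.0
```

```bash
cat >> h.py <<'E'
np.set_printoptions(precision=4,suppress=True)
def st():
    s=ctrl.get_state();M=R.from_quat(s['tcp_rot']).as_matrix();return s,s['eef_pos'],M
def go(name,grasp,back=0.008):
    "offset in tool axes bringing the grasp point to a world point"
    s,p,M=st(); t=np.asarray(grasp)+M[:,2]*back; print(name,'tcp',t,'offset',M.T@(t-p))
E
python3 - <<'E'
from h import *
s,p,M=st();print(s['time'],s['qpos'],p,M)
go('front shaft high',[.40,-.06,.30]);go('shaft',[.651,-.0155,.05])
E
```

```text
9.1 [0.0522 0.9006 0.2107 0.0561 1.5244 1.4671] [0.9774 0.1655 0.5428] [[ 0.8611  0.1669  0.4803]
 [ 0.1458 -0.986   0.0812]
 [ 0.4871  0.0001 -0.8733]]
front shaft high tcp [ 0.4038 -0.0594  0.293 ] offset [-0.6484  0.1259 -0.0756]
shaft tcp [ 0.6548 -0.0149  0.043 ] offset [-0.5475  0.1239  0.2669]
```

Tilt is now 29°, with the closing line level along the rack's row. I'll retreat to the rack front and then drop to a pre-grasp for the shaft.

```bash
python3 - <<'E'
from h import *
s,p,M=st(); z=M[:,2]; g=np.array([.651,-.0155,.05])
go('P1',[.45,-.03,.5]);go('pre',g-.2*z)
E
```

```text
P1 tcp [ 0.4538 -0.0294  0.493 ] offset [-0.5035  0.1047 -0.2238]
pre tcp [ 0.5588 -0.0311  0.2177] offset [-0.5475  0.1239  0.0669]
```

>>> step_arm([
  {"offset":[-0.505,0.105,-0.225],"twist":0},
  {"offset":[-0.505,0.105,-0.225],"twist":0},
  {"offset":[-0.505,0.105,-0.225],"twist":0},
  {"offset":[-0.505,0.105,-0.225],"twist":0},
  {"offset":[-0.505,0.105,-0.225],"twist":0},
  {"offset":[-0.505,0.105,-0.225],"twist":0},
  {"offset":[-0.505,0.105,-0.225],"twist":0},
  {"offset":[-0.505,0.105,-0.225],"twist":0},
  {"offset":[-0.505,0.105,-0.225],"twist":0},
  {"offset":[-0.505,0.105,-0.225],"twist":0},
  {"offset":[-0.505,0.105,-0.225],"twist":0},
  {"offset":[-0.505,0.105,-0.225],"twist":0},
], gripper=0.055)

```text
time: 10.3
eef_pos: [0.4542, -0.0282, 0.4945]
tcp_rot: [0.964, 0.082, 0.251, -0.02]
contact_force: [-1.1, -1.2, 0.3]
opening: 0.639
finger_force: 0.0
```

```bash
python3 - <<'E'
from h import *
s,p,M=st(); z=M[:,2]; g=np.array([.651,-.0155,.05])
print(p,M,s['qpos']);go('pre',g-.2*z)
E
```

```text
[ 0.4542 -0.0282  0.4945] [[ 0.8608  0.1681  0.4804]
 [ 0.1477 -0.9858  0.0804]
 [ 0.4871  0.0017 -0.8733]] [-0.4372 -0.5676  1.9469  0.2877  1.3412  0.9586]
pre tcp [ 0.5588 -0.0309  0.2177] offset [-0.0452  0.0198  0.2918]
```

>>> step_arm([
  {"offset":[-0.045,0.02,0.29],"twist":0},
  {"offset":[-0.045,0.02,0.29],"twist":0},
  {"offset":[-0.045,0.02,0.29],"twist":0},
  {"offset":[-0.045,0.02,0.29],"twist":0},
  {"offset":[-0.045,0.02,0.29],"twist":0},
  {"offset":[-0.045,0.02,0.29],"twist":0},
  {"offset":[-0.045,0.02,0.29],"twist":0},
  {"offset":[-0.045,0.02,0.29],"twist":0},
  {"offset":[-0.045,0.02,0.29],"twist":0},
])

```text
time: 11.2
eef_pos: [0.561, -0.0317, 0.2224]
tcp_rot: [0.964, 0.081, 0.253, -0.02]
contact_force: [-0.4, 0.1, 1.4]
opening: 0.642
finger_force: 0.0
```

```bash
python3 - <<'E'
from h import *
s,p,M=st(); z=M[:,2]; g=np.array([.651,-.0155,.05])
print(p,s['qpos']);go('pre2',g-.08*z);go('grasp',g)
E
```

```text
[ 0.561  -0.0317  0.2224] [-0.3399 -0.1825  2.1608  0.3586  0.7379  0.8479]
pre2 tcp [ 0.6162 -0.0212  0.1128] offset [-0.0048 -0.0014  0.1231]
grasp tcp [ 0.6549 -0.0149  0.043 ] offset [-0.0048 -0.0014  0.2031]
```

>>> step_arm([
  {"offset":[-0.005,-0.001,0.045],"twist":0},
  {"offset":[-0.005,-0.001,0.085],"twist":0},
  {"offset":[-0.005,-0.001,0.13],"twist":0},
  {"offset":[-0.005,-0.001,0.13],"twist":0},
])

```text
time: 11.6
eef_pos: [0.6163, -0.0196, 0.0975]
tcp_rot: [0.966, 0.081, 0.246, -0.023]
contact_force: [-0.7, 0.4, -0.2]
opening: 0.648
finger_force: 0.0
```

```bash
python3 - <<'E'
from h import *
import cv2
s,p,M=st();g=np.array([.651,-.0155,.05])
a=ctrl.read_camera("top")[130:230,240:360];b=ctrl.read_camera("side")[160:280,190:310]
f=lambda i:cv2.resize(i,(390,390),interpolation=cv2.INTER_CUBIC)
cv2.imwrite("pics/c1.png",np.hstack([f(a),f(b)]))
print(p,s['contact_force']);go('grasp',g)
E
```

```text
[ 0.6163 -0.0196  0.0975] [-0.7407  0.4276 -0.2362]
grasp tcp [ 0.6548 -0.0149  0.043 ] offset [0.0022 0.0003 0.0716]
```

View pics/c1.png

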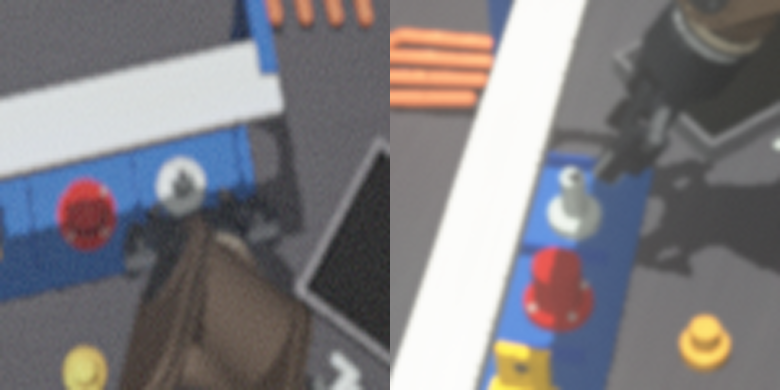

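The picture shows the open fingers in front of the shaft (top-crop shaft at 180,185; fingers near 135 and 265 at row 240). I'll check the lateral alignment against projections.

```bash
python3 - <<'E'
from h import *
s,p,M=st()
f=lambda q:((q[0]+.5-240)*3.25-.5,(q[1]+.5-130)*3.9-.5)
fs=lambda q:((q[0]+.5-190)*3.25-.5,(q[1]+.5-160)*3.25-.5)
for y in(-.028,.028,-.042,.042):
    w=p+M@[0,y,.005];print(y,f(proj("top",w)),fs(proj("side",w)))
for z in(.018,.061):w=[.651,-.0155,z];print(f(proj("top",w)),fs(proj("side",w)))
E
```

```text
-0.028 (np.float64(158.30839586433876), np.float64(210.08278402571514)) (np.float64(211.26354952104217), np.float64(174.74890985470796))
0.028 (np.float64(218.33332823260236), np.float64(196.0728707626327)) (np.float64(223.18293133527123), np.float64(126.84585084872373))
-0.042 (np.float64(143.29702493701677), np.float64(213.5864615202846)) (np.float64(208.18217444373676), np.float64(187.13271418686904))
0.042 (np.float64(233.3344255994561), np.float64(192.57159113317343)) (np.float64(226.06523529841508), np.float64(115.26209768336781))
(np.float64(181.20109160874415), np.float64(187.5330992454947)) (np.float64(184.48270975084353), np.float64(212.34660202316144))
(np.float64(181.73346317646576), np.float64(175.89519309823694)) (np.float64(182.81575761943657), np.float64(178.23861821738194))
```

>>> step_arm([
  {"offset":[0.002,0,0.03],"twist":0},
  {"offset":[0.002,0,0.05],"twist":0},
  {"offset":[0.002,0,0.07],"twist":0},
  {"offset":[0.002,0,0.07],"twist":0},
  {"offset":[0.002,0,0.07],"twist":0},
])

```text
time: 12.2
eef_pos: [0.6544, -0.015, 0.0467]
tcp_rot: [0.964, 0.081, 0.253, -0.02]
contact_force: [0.6, -0.1, 0.8]
opening: 0.643
finger_force: 0.0
```

```bash
python3 - <<'E'
from h import *
s,p,M=st();print(p,s['contact_force'],np.degrees(np.arccos(-M[2,2])));go('grasp',[.651,-.0155,.05])
E
```

```text
[ 0.6544 -0.015   0.0467] [ 0.5752 -0.1077  0.7763] 29.383056528409362
grasp tcp [ 0.6549 -0.0149  0.043 ] offset [-0.0014 -0.0001  0.0034]
```

>>> step_arm([
  {"offset":[0,0,0.001],"twist":0},
  {"offset":[0,0,0.001],"twist":0},
  {"offset":[0,0,0.001],"twist":0},
  {"offset":[0,0,0.001],"twist":0},
  {"offset":[0,0,0.001],"twist":0},
  {"offset":[0,0,0.001],"twist":0},
  {"offset":[0,0,0.001],"twist":0},
  {"offset":[0,0,0.001],"twist":0},
], gripper=0.0, grip_force=45)

```text
time: 13.0
eef_pos: [0.6541, -0.0145, 0.0437]
tcp_rot: [0.964, 0.081, 0.251, -0.021]
contact_force: [-5.5, -0.1, 8.3]
opening: 0.241
finger_force: 44.6
```

```bash
python3 - <<'E'
from h import *
s,p,M=st();print(p,s['contact_force'],s['opening']*.0854,s['finger_force'],M.T@[0,0,.04])
E
```

```text
[ 0.6541 -0.0145  0.0437] [-5.5084 -0.0891  8.3451] 0.02054318009538281 44.63755667209625 [ 0.0195  0.     -0.0349]
```

The shaft is gripped. I'll lift, pull out to the front, and carry it to the tray.

```bash
python3 - <<'E'
from h import *
s,p,M=st()
for d in([0,0,.04],[-.06,-.01,.08],[-.0974,-.253,.08],[-.0974,-.253,.0]):print(d,M.T@d)
E
```

```text
[0, 0, 0.04] [ 0.0195  0.     -0.0349]
[-0.06, -0.01, 0.08] [-0.0141 -0.0001 -0.0995]
[-0.0974, -0.253, 0.08] [-0.0818  0.2332 -0.1372]
[-0.0974, -0.253, 0.0] [-0.1208  0.2332 -0.0673]
```

>>> step_arm([
  {"offset":[0.01,0,-0.018],"twist":0},
  {"offset":[0.02,0,-0.035],"twist":0},
  {"offset":[-0.014,0,-0.1],"twist":0},
  {"offset":[-0.014,0,-0.1],"twist":0},
  {"offset":[-0.04,0.07,-0.12],"twist":0},
  {"offset":[-0.06,0.12,-0.13],"twist":0},
  {"offset":[-0.08,0.165,-0.137],"twist":0},
  {"offset":[-0.08,0.205,-0.137],"twist":0},
  {"offset":[-0.082,0.233,-0.137],"twist":0},
  {"offset":[-0.082,0.233,-0.137],"twist":0},
  {"offset":[-0.082,0.233,-0.137],"twist":0},
])

```text
time: 14.1
eef_pos: [0.555, -0.268, 0.1207]
tcp_rot: [0.965, 0.08, 0.249, -0.021]
contact_force: [-0.2, 1.4, -2.5]
opening: 0.239
finger_force: 45.1
```

```bash
python3 - <<'E'
from h import *
s,p,M=st();print(p,M,s['contact_force'],s['opening'],s['finger_force'])
t=np.array([.6541-.0974,-.0145-.253,.0447]);print(M.T@(t+[0,0,.02]-p),M.T@(t-p))
E
```

```text
[ 0.555  -0.268   0.1207] [[ 0.8629  0.1652  0.4777]
 [ 0.1439 -0.9863  0.0813]
 [ 0.4845 -0.0014 -0.8748]] [-0.171   1.4339 -2.4971] 0.23945990708259834 45.08080065250397
[-0.0256 -0.0001  0.0498] [-0.0353 -0.0001  0.0673]
```

>>> step_arm([
  {"offset":[-0.013,0,0.025],"twist":0},
  {"offset":[-0.025,0,0.048],"twist":0},
  {"offset":[-0.03,0,0.057],"twist":0},
  {"offset":[-0.033,0,0.063],"twist":0},
  {"offset":[-0.034,0,0.065],"twist":0},
  {"offset":[-0.034,0,0.065],"twist":0},
])

```text
time: 14.7
eef_pos: [0.5582, -0.2667, 0.0489]
tcp_rot: [0.964, 0.081, 0.25, -0.021]
contact_force: [0.2, 0.0, -0.4]
opening: 0.242
finger_force: 45.2
```

```bash
python3 - <<'E'
from h import *
s,p,M=st();print(p,s['contact_force'],M.T@[0,0,-.002])
E
```

```text
[ 0.5582 -0.2667  0.0489] [ 0.1956  0.0381 -0.4478] [-0.001  -0.      0.0017]
```

>>> step_arm([
  {"offset":[-0.001,0,0.002],"twist":0},
  {"offset":[-0.002,0,0.004],"twist":0},
  {"offset":[-0.002,0,0.004],"twist":0},
])

```text
time: 15.0
eef_pos: [0.5579, -0.2669, 0.0439]
tcp_rot: [0.965, 0.081, 0.25, -0.021]
contact_force: [-0.6, -0.1, -2.7]
opening: 0.244
finger_force: 45.2
```

```bash
python3 - <<'E'
from h import *
s,p,M=st();print(p,s['contact_force'])
E
```

```text
[ 0.5579 -0.2669  0.0439] [-0.6069 -0.1194 -2.6661]
```

Not touching yet; creeping down.

>>> step_arm([
  {"offset":[-0.0005,0,0.001],"twist":0},
  {"offset":[-0.0005,0,0.001],"twist":0},
])

```text
time: 15.2
eef_pos: [0.5585, -0.2671, 0.0437]
tcp_rot: [0.964, 0.081, 0.251, -0.021]
contact_force: [-2.5, 1.8, 4.1]
opening: 0.243
finger_force: 45.8
```

>>> step_arm([
  {"offset":[-0.0005,0,0.001],"twist":0},
  {"offset":[-0.0005,0,0.001],"twist":0},
])

```text
time: 15.4
eef_pos: [0.559, -0.2674, 0.0437]
tcp_rot: [0.964, 0.081, 0.251, -0.021]
contact_force: [-4.9, 2.1, 8.9]
opening: 0.238
finger_force: 46.6
```

Contact. Release and back out along the tool axis.

>>> step_arm([
  {"offset":[0,0,-0.001],"twist":0},
  {"offset":[0,0,-0.001],"twist":0},
  {"offset":[0,0,-0.001],"twist":0},
  {"offset":[0,0,-0.001],"twist":0},
  {"offset":[0,0,-0.02],"twist":0},
  {"offset":[0,0,-0.05],"twist":0},
  {"offset":[0,0,-0.09],"twist":0},
  {"offset":[0,0,-0.13],"twist":0},
  {"offset":[0,0,-0.15],"twist":0},
  {"offset":[0,0,-0.15],"twist":0},
], gripper=0.045)

```text
time: 16.4
eef_pos: [0.4867, -0.2808, 0.1761]
tcp_rot: [0.964, 0.081, 0.252, -0.018]
contact_force: [0.5, -0.1, -0.4]
opening: 0.528
finger_force: 0.0
```

```bash
python3 - <<'E'
from h import *
import cv2
cv2.imwrite("pics/s2.png",cv2.resize(ctrl.read_camera("side")[110:280,200:400],None,fx=2.5,fy=2.5,interpolation=cv2.INTER_CUBIC))
s,p,M=st();print(p,s['contact_force'],M)
g=np.array([.631,.0775,.049]);z=M[:,2]
go('lift',[.51,-.1,.25]);go('pre',g-.15*z);go('g',g)
E
```

```text
[ 0.4864 -0.2797  0.1738] [-0.5389  0.1864  0.2145] [[ 0.861   0.166   0.4808]
 [ 0.1463 -0.9861  0.0784]
 [ 0.4871  0.0028 -0.8733]]
lift tcp [ 0.5138 -0.0994  0.243 ] offset [ 0.0837 -0.1731 -0.0331]
pre tcp [0.5627 0.0664 0.173 ] offset [ 0.116  -0.3286  0.0646]
g tcp [0.6348 0.0781 0.042 ] offset [ 0.116  -0.3286  0.2146]
```

View pics/s2.png

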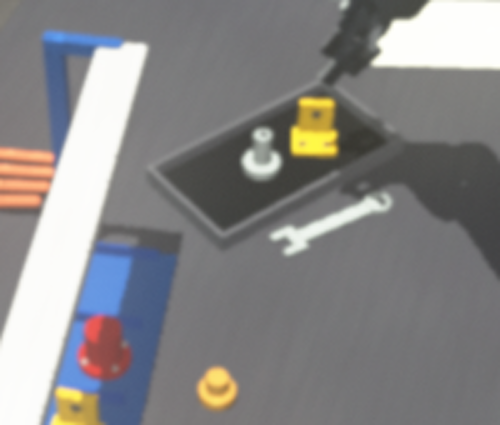

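The shaft stands upright in the tray (crop 262,150) with the bracket (315,130) untouched. Next is the cover.

>>> step_arm([
  {"offset":[0.085,-0.173,-0.033],"twist":0},
  {"offset":[0.085,-0.173,-0.033],"twist":0},
  {"offset":[0.085,-0.173,-0.033],"twist":0},
  {"offset":[0.085,-0.173,-0.033],"twist":0},
  {"offset":[0.116,-0.329,0.065],"twist":0},
  {"offset":[0.116,-0.329,0.065],"twist":0},
  {"offset":[0.116,-0.329,0.065],"twist":0},
  {"offset":[0.116,-0.329,0.065],"twist":0},
  {"offset":[0.116,-0.329,0.065],"twist":0},
  {"offset":[0.116,-0.329,0.065],"twist":0},
], gripper=0.066)

```text
time: 17.45
eef_pos: [0.5613, 0.0691, 0.1693]
tcp_rot: [0.965, 0.082, 0.248, -0.022]
contact_force: [-0.0, -1.0, -0.0]
opening: 0.774
finger_force: 0.0
```

```bash
python3 - <<'E'
from h import *
s,p,M=st();print(p,s['contact_force'],M[:,2],s['opening'])
go('g',[.631,.0775,.049])
E
```

```text
[0.5613 0.0691 0.1693] [-0.0202 -0.9831 -0.0188] [ 0.4747  0.0828 -0.8763] 0.7741622001596833
g tcp [0.6348 0.0782 0.042 ] offset [0.0035 0.0037 0.1472]
```

>>> step_arm([
  {"offset":[0.002,0.002,0.045],"twist":0},
  {"offset":[0.002,0.002,0.07],"twist":0},
  {"offset":[0.002,0.002,0.07],"twist":0},
  {"offset":[0.002,0.002,0.07],"twist":0},
])

```text
time: 17.85
eef_pos: [0.5977, 0.0706, 0.1115]
tcp_rot: [0.965, 0.08, 0.249, -0.021]
contact_force: [0.5, -0.3, 0.5]
opening: 0.774
finger_force: 0.0
```

```bash
python3 - <<'E'
from h import *
s,p,M=st();print(p,s['contact_force'],M[:,2],s['opening'])
go('g',[.631,.0775,.049])
E
```

```text
[0.5977 0.0706 0.1115] [ 0.4511 -0.2982  0.5385] [ 0.478   0.0804 -0.8746] 0.7741042284729225
g tcp [0.6348 0.0781 0.042 ] offset [-0.0006 -0.0013  0.0791]
```

>>> step_arm([
  {"offset":[0,-0.001,0.03],"twist":0},
  {"offset":[0,-0.001,0.055],"twist":0},
  {"offset":[0,-0.001,0.077],"twist":0},
  {"offset":[0,-0.001,0.077],"twist":0},
  {"offset":[0,-0.001,0.077],"twist":0},
])

```text
time: 18.35
eef_pos: [0.635, 0.0783, 0.046]
tcp_rot: [0.964, 0.081, 0.251, -0.021]
contact_force: [-0.0, 0.9, -0.3]
opening: 0.772
finger_force: 0.0
```

```bash
python3 - <<'E'
from h import *
s,p,M=st();print(p,s['contact_force'],s['opening'])
go('g',[.631,.0775,.049])
E
```

```text
[0.635  0.0783 0.046 ] [-0.0423  0.852  -0.2601] 0.7723619337313047
g tcp [0.6348 0.0781 0.042 ] offset [-0.0021  0.0002  0.0034]
```

>>> step_arm([
  {"offset":[0,0,0.001],"twist":0},
  {"offset":[0,0,0.001],"twist":0},
  {"offset":[0,0,0.001],"twist":0},
  {"offset":[0,0,0.001],"twist":0},
  {"offset":[0,0,0.001],"twist":0},
  {"offset":[0,0,0.001],"twist":0},
  {"offset":[0,0,0.001],"twist":0},
], gripper=0.0, grip_force=45)

```text
time: 19.05
eef_pos: [0.636, 0.0788, 0.0458]
tcp_rot: [0.964, 0.081, 0.251, -0.021]
contact_force: [-5.0, -1.1, 7.5]
opening: 0.447
finger_force: 46.1
```

```bash
python3 - <<'E'
from h import *
s,p,M=st();print(p,s['contact_force'],s['opening']*.0854,s['finger_force'])
D=np.array([.5958,-.2064])-[.631,.0775];print(D)
for d in([0,0,.04],[-.06,-.01,.08],[*D,.08],[*D,.0]):print(d,M.T@d)
E
```

```text
[0.636  0.0788 0.0458] [-4.9739 -1.0954  7.4761] 0.03815469787285562 46.08742117881775
[-0.0352 -0.2839]
[0, 0, 0.04] [ 0.0195  0.     -0.0349]
[-0.06, -0.01, 0.08] [-0.014  -0.0001 -0.0995]
[np.float64(-0.03520000000000001), np.float64(-0.2839), 0.08] [-0.0327  0.2741 -0.1097]
[np.float64(-0.03520000000000001), np.float64(-0.2839), 0.0] [-0.0717  0.274  -0.0399]
```

>>> step_arm([
  {"offset":[0.01,0,-0.018],"twist":0},
  {"offset":[0.02,0,-0.035],"twist":0},
  {"offset":[-0.014,0,-0.08],"twist":0},
  {"offset":[-0.04,0.005,-0.115],"twist":0},
  {"offset":[-0.04,0.005,-0.115],"twist":0},
  {"offset":[-0.076,0.24,-0.134],"twist":0},
  {"offset":[-0.076,0.24,-0.134],"twist":0},
  {"offset":[-0.076,0.24,-0.134],"twist":0},
  {"offset":[-0.076,0.24,-0.134],"twist":0},
  {"offset":[-0.076,0.24,-0.134],"twist":0},
  {"offset":[-0.033,0.274,-0.11],"twist":0},
  {"offset":[-0.033,0.274,-0.11],"twist":0},
])

```text
time: 20.25
eef_pos: [0.602, -0.209, 0.1235]
tcp_rot: [0.965, 0.079, 0.251, -0.02]
contact_force: [0.4, -0.5, -0.9]
opening: 0.449
finger_force: 46.2
```

>>> step_arm([
  {"offset":[0,0,0],"twist":0},
  {"offset":[0,0,0],"twist":0},
])

```text
time: 20.45
eef_pos: [0.5989, -0.2038, 0.1228]
tcp_rot: [0.965, 0.082, 0.249, -0.022]
contact_force: [0.1, -0.0, -2.9]
opening: 0.442
finger_force: 46.2
```

```bash
python3 - <<'E'
from h import *
s,p,M=st();print(p,s['contact_force'],s['opening']*.0854,s['finger_force'])
t=np.array([.636-.0352,.0788-.2839,.0458]);print(M.T@(t+[0,0,.02]-p),M.T@(t+[0,0,.002]-p))
E
```

```text
[ 0.5989 -0.2038  0.1228] [ 0.0698 -0.0299 -2.9322] 0.03771714623649979 46.240970492362976
[-0.0261  0.0017  0.0506] [-0.0348  0.0018  0.0664]
```

>>> step_arm([
  {"offset":[-0.013,0.001,0.025],"twist":0},
  {"offset":[-0.026,0.001,0.049],"twist":0},
  {"offset":[-0.031,0.001,0.058],"twist":0},
  {"offset":[-0.034,0.001,0.063],"twist":0},
  {"offset":[-0.034,0.001,0.065],"twist":0},
  {"offset":[-0.034,0.001,0.065],"twist":0},
])

```text
time: 21.05
eef_pos: [0.6023, -0.2058, 0.0516]
tcp_rot: [0.964, 0.081, 0.251, -0.02]
contact_force: [0.4, -0.0, -1.7]
opening: 0.444
finger_force: 46.4
```

>>> step_arm([
  {"offset":[-0.001,0,0.001],"twist":0},
  {"offset":[-0.001,0,0.001],"twist":0},
])

```text
time: 21.25
eef_pos: [0.6018, -0.206, 0.0501]
tcp_rot: [0.964, 0.081, 0.251, -0.021]
contact_force: [0.6, 0.4, -2.4]
opening: 0.445
finger_force: 46.4
```

>>> step_arm([
  {"offset":[-0.0005,0,0.001],"twist":0},
  {"offset":[-0.0005,0,0.001],"twist":0},
])

```text
time: 21.45
eef_pos: [0.6014, -0.2057, 0.0481]
tcp_rot: [0.965, 0.081, 0.25, -0.021]
contact_force: [-0.9, -0.7, -2.1]
opening: 0.446
finger_force: 46.4
```

>>> step_arm([
  {"offset":[-0.0005,0,0.001],"twist":0},
  {"offset":[-0.0005,0,0.001],"twist":0},
])

```text
time: 21.65
eef_pos: [0.6013, -0.2056, 0.0467]
tcp_rot: [0.965, 0.081, 0.25, -0.021]
contact_force: [0.3, 0.2, -2.6]
opening: 0.441
finger_force: 46.4
```

>>> step_arm([
  {"offset":[-0.0005,0,0.001],"twist":0},
  {"offset":[-0.0005,0,0.001],"twist":0},
])

```text
time: 21.85
eef_pos: [0.6016, -0.2057, 0.0459]
tcp_rot: [0.965, 0.081, 0.25, -0.021]
contact_force: [-0.6, 0.8, -1.5]
opening: 0.443
finger_force: 46.7
```

>>> step_arm([
  {"offset":[-0.0005,0,0.001],"twist":0},
  {"offset":[-0.0005,0,0.001],"twist":0},
])

```text
time: 22.05
eef_pos: [0.6022, -0.2059, 0.0459]
tcp_rot: [0.964, 0.081, 0.251, -0.021]
contact_force: [-2.7, 0.4, 4.4]
opening: 0.445
finger_force: 47.2
```

Contact. Release to 62 mm and back out.

>>> step_arm([
  {"offset":[0,0,-0.001],"twist":0},
  {"offset":[0,0,-0.001],"twist":0},
  {"offset":[0,0,-0.001],"twist":0},
  {"offset":[0,0,-0.001],"twist":0},
  {"offset":[0,0,-0.015],"twist":0},
  {"offset":[0,0,-0.04],"twist":0},
  {"offset":[0,0,-0.08],"twist":0},
  {"offset":[0,0,-0.13],"twist":0},
  {"offset":[0,0,-0.18],"twist":0},
  {"offset":[0,0,-0.23],"twist":0},
  {"offset":[0,0,-0.23],"twist":0},
], gripper=0.062)

```text
time: 23.15
eef_pos: [0.4924, -0.2271, 0.2544]
tcp_rot: [0.963, 0.081, 0.255, -0.015]
contact_force: [1.4, -1.8, 1.2]
opening: 0.721
finger_force: 0.0
```

```bash
python3 - <<'E'
from h import *
import cv2
a=ctrl.read_camera("side")[100:400,140:380]
b=ctrl.read_camera("top")[130:280,130:450]
cv2.imwrite("pics/s3.png",np.hstack([cv2.resize(a,(400,500),interpolation=cv2.INTER_CUBIC),cv2.copyMakeBorder(cv2.resize(b,(400,188),interpolation=cv2.INTER_CUBIC),0,312,0,0,0)]))
print(ctrl.get_state()['time'])
E
```

```text
23.25
```

View pics/s3.png

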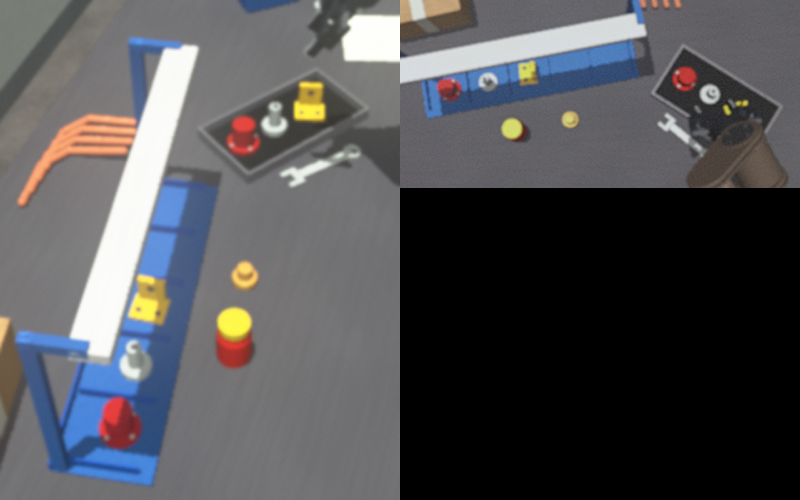

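The tray holds the cover (243,135), shaft (274,118) and bracket (310,103), all upright. The remaining stock, jar, plug and wrench look unmoved, and the gripper is clear. Handing in.

>>> step_arm([
  {"offset":[0,0,0],"twist":0},
  {"offset":[0,0,0],"twist":0},
  {"offset":[0,0,0],"twist":0},
])

```text
time: 23.55
eef_pos: [0.4911, -0.2236, 0.2437]
tcp_rot: [0.965, 0.081, 0.249, -0.022]
contact_force: [0.3, 0.0, -0.1]
opening: 0.724
finger_force: 0.0
```

```bash
python3 -c "
from plant import ctrl
print(ctrl.sign_off())"
```

```text
the job is handed in; nothing more can be done
None
```

The job is handed in at 23.6 s: the tray already held the bracket, I added one cover and one shaft, and the last picture shows all three upright with the remaining stock, jar, plug and wrench apparently unmoved (sign-off returned no verdict).

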